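Tip the instrument housing onto its back and push it up to the stop

ROBOT

A 6-joint arm with a two-finger parallel gripper is mounted at the origin on the work surface. World frame = base frame: x ahead of the robot, y to its left, z up, the work surface at z = 0. Lengths are in m, angles in degrees, forces in N, time in s.
With the tool pointing down it reaches from about 0.35 to 0.875 m from the base axis. Payload 4.2 kg.
Tool frame: the origin (TCP) lies at the centre of the arm's flange, where the gripper is bolted on; the fingertips stand 182 mm ahead of it and the grasp point (between the pads) lies 164 mm ahead of it (r.nose_length is the distance from the TCP to the fingertips, in m); z points along the fingers, y is the line along which they close (so a half turn about z gives the same grasp; the last joint's range is limited). The gripper opens to 87 mm and grips with 3 to 60 N. Pads are 19 mm wide; open, the fingers measure 117 mm over their backs; the gripper's body (75 mm by 190 mm) begins 51 mm behind the grasp point.
Start: joints at [-62.246, 22.042, 0.453, 0, -68.411, -14.817], TCP at [0.14, -0.609, 0.405] pointing down, gripper open.
Joint ranges: [-179.83, 179.83], [-69.29, 118.12], [-61.27, 80.66], [-181.25, 117.63], [-171.15, -9.14], [-177.46, 177.46]. Speed limits (degrees/s): [159.86, 159.86, 180, 180, 180, 180].

INTERFACE

Orientations are given as a 3x3 rotation matrix whose columns are the frame's x, y, z axes.
In Python, from station import r, vision gives the robot as it stands. The module is installed in compiled form; this text tells all that it offers.
- The arm moves only by the shell command python3 -m creep 'ROWS'. ROWS is JSON, a list of rows, each a list of 7 numbers: the opening, from -1 (shut) to 1 (fully open), then the shift along the tool's x, y, z in mm, then the turn, a rotation vector about the tool's x, y, z in degrees. A call has 1 to 8 rows; each row is the pose to reach, as a shift and turn from the pose commanded when the call began, along the tool's axes at that moment; what a row does not reach only later rows make up. A row lasts 1/12 s, in which the tool goes at most 41.7 mm and 7.16 degrees, less where a joint would pass 70% of its speed; a pose out of reach is approached as far as the arm can. A call with a gripper value outside its range is refused whole. The fingers move at their own pace and stop on an object; the grip force is fixed at half the most. Time passes only in rows, so rows that repeat a pose let the fingers close. It gives the time, the measured TCP pose, the force, the opening and the grip force at its end, in the units of the state.
- r.sense(): the state, without advancing time (a new reading comes with each control period).
- vision.capture(name): name is "scene" or "top" or "wrist"; returns (picture, depth): 480x640x3 uint8, red, green, blue; 480x640 float32, m along the optical axis (not along the pixel's ray), 0 where there is no reading.
- vision.camera_model(name): a dict with "vertical_fov" (degrees; the focal length in pixels is half the picture's height over the tangent of half this angle, whatever the lens; pixels are square), "cx", "cy" (the principal point, pixels), "extrinsics" (4x4, takes a point from camera to world coordinates); the wrist camera has in their place "mount" (4x4, takes a point from camera to tool coordinates, whose origin is the TCP and whose axes are the flange's). Camera axes: x right, y down, z forward; pixel columns grow to the right and rows downward; lengths in m; the calibration is good to about 2 mm. A picture is of the moment at which its call begins: read the wrist's pose just before it. camera_model takes no time and is no camera call.
- r.finish_job(): hands the job in; it is judged then, once.
Trained networks look in the newest picture that a camera, given by its name, has taken for a name from the list of things; names that differ only in an ending like _2 or _b are one class to them, and where a whole thing is asked for, a point or a joint stands for the part that bears it (a point fixed in the world has none). Each returns a list of dicts, best first, with "conf" (0 to 1); they miss things now and then, are a little off and sometimes report something else, mostly with a low value. They report only what shows in the picture. A call takes as long as a camera call.
- vision.find_in(camera, thing): "uv" ([column, row] in pixels, amid what is visible of it).
- vision.cut_out(camera, thing): "region" (480x640 bool, what is visible of it) and "uv" ([column, row] in pixels, amid what is visible of it).
The state is a dict: "time_s": time; "joints": joint angles; "joint_velocities": joint speeds; "effort": joint torques, N m; "tcp_pos": TCP position; "ee_rot": TCP orientation; "wrist_force": force on the tool from outside, world axes, zero at the start; "moment": the same for the moment, N m; "gripper_width": opening from 0.0 (shut) to 1.0 (fully open); "gripper_force": force on a finger pad.
Only numpy, scipy, OpenCV 4.12 (cv2) and the standard library are available. Lean on these libraries where they do the work, as an engineer would, in place of code of your own. Each camera call takes 0.05 s, during which the arm holds its last target. There are 200 camera calls.

TASK

Get the beige instrument housing ready for unscrewing its front panel: tip it over by pushing so that it lies on its back on the green plate with the panel facing up, then push it along the plate until its head end sits flush and square against the aluminium stop bar. Only push it, without squeezing, picking up or shoving it hard, and leave the solder reel, the jar and the screwdriver where they are.

Things in the scene. Friction and masses are not known exactly. Their poses are not given: they have to be found in the camera images.
- housing: Beige box, 130 mm tall, 90 wide (own y), 44 deep (own x), 0.25-0.5 kg, loose; starts standing on its foot end on the plate, back towards the stop bar within 8 degrees. Origin: centre of the foot end face. Own z: foot to head. Own x: out of the front panel (grey, dark window near the head, three coloured buttons); panel face at x=+22 mm, plain back at -22 mm. Lying on its back: 44 mm high, x up.
- housing_head (a point): Centre of the housing's head end face, 130 mm from its origin along its z.
- housing_heel (a point): Middle of the housing's back lower edge (22 mm behind its origin along -x); the housing pivots over this edge when it falls onto its back, and the edge stays down on the plate.
- plate: Green plate fixed to the bench, 320 mm (own x) by 210 mm (own y), top 8 mm above the bench. Origin: centre of its underside. Aluminium stop bar along the whole -x end: 14 mm thick, top 34 mm above the bench, inner face at x=-140 mm. The housing starts 70-105 mm from the centre towards +x; simply tipped over, its head lands 60-100 mm short of the bar.
- reel: Solder wire reel, black flanges with grey wire, standing flat on the bench beside the plate, 54 mm diameter, 45 mm high, loose; origin at the centre of its underside. Bystander.
- jar: Small jar with a blue cap beside the plate, 48 mm diameter, 62 mm high, loose; origin at the centre of its underside. Bystander.
- driver: Screwdriver with a red handle lying on the bench beside the plate, parallel to the plate's long side within about 15 degrees, about 200 mm long, loose; origin under its middle. Bystander.

How it is judged:
By the outcome, as a careful person would: the job done as asked, in the order asked, and still so for the second after the job is handed in, with the robot touching nothing.
It also fails if it takes over 45 s, if anything falls off the work surface, if the arm or the gripper's body presses on something with over 40 N, if the wrist force passes 120 N, or if a joint passes its speed limit or range.

## Working session

There is one attempt and no reset: what is moved stays moved. The work goes in short steps, Python scripts to look and compute and a shell command to move; the robot and the scene stay as the last step left them, time stands still between calls to the robot, and variables do not carry over. Pictures are saved under pics/ and viewed, at most 10 in all, crops included, and the job is handed in when it is done.

```bash
mkdir -p pics
cat > h.py <<'E'
import numpy as np, cv2
from station import r, vision
def cam(n):
    m=vision.camera_model(n); s=r.sense()
    if 'extrinsics' in m: T=np.array(m['extrinsics'])
    else:
        W=np.eye(4); W[:3,:3]=s['ee_rot']; W[:3,3]=s['tcp_pos']; T=W@np.array(m['mount'])
    f=240/np.tan(np.radians(m['vertical_fov'])/2)
    return T,f,m['cx'],m['cy']
def shot(n,save=None):
    c=cam(n); p,d=vision.capture(n)
    if save: cv2.imwrite('pics/'+save,p[:,:,::-1])
    return c,p,d
def cloud(c,d):
    T,f,cx,cy=c; v,u=np.mgrid[:480,:640]
    P=np.stack([(u-cx)/f*d,(v-cy)/f*d,d],-1)
    return P@T[:3,:3].T+T[:3,3]
E
cat > m.py <<'E'
from h import *
np.set_printoptions(precision=4,suppress=True)
for n in ('scene','top'):
    c,p,d=shot(n,n+'0.png'); W=cloud(c,d)
    print(n,c[0][:3,3],c[0][:3,2])
    for t in ('plate','housing','reel','jar','driver'):
        o=vision.cut_out(n,t)
        if not o: print(t,None);continue
        g=o[0]['region']&(d>0); q=W[g]
        z=q[:,2]; top=q[z>np.percentile(z,95)-.006] if t!='plate' else q[abs(z-.008)<.005]
        if len(top)<5: print(t,'few');continue
        rc=cv2.minAreaRect((top[:,:2]*1000).astype(np.float32))
        print(t,round(o[0]['conf'],2),o[0]['uv'],'n',len(q),'zpct',np.percentile(z,[2,50,98]),'toprect',rc,'mean',top.mean(0))
print(r.sense()['tcp_pos'],r.sense()['ee_rot'],r.sense()['time_s'])
cv2.imwrite('pics/both0.png',np.hstack([cv2.resize(cv2.imread('pics/%s0.png'%n),(400,300)) for n in('scene','top')]))
E
python3 m.py
```

```text
scene [ 1.0547 -0.5986  0.606 ] [-0.5313  0.6663 -0.5232]
plate 0.88 [325.0, 328.2] n 16485 zpct [0.0046 0.0086 0.035 ] toprect ((571.3284301757812, -7.0726470947265625), (210.26515197753906, 324.3994140625), 33.87845230102539) mean [ 0.588  -0.0237  0.0083]
housing 0.85 [316.7, 238.0] n 4802 zpct [0.0111 0.0876 0.1391] toprect ((511.8952331542969, 47.499473571777344), (89.6983642578125, 47.89603042602539), 27.128807067871094) mean [0.5152 0.045  0.1376]
reel 0.77 [234.6, 260.1] n 1099 zpct [0.0011 0.0346 0.047 ] toprect ((397.4804382324219, -31.66999053955078), (53.0270881652832, 53.96133041381836), 42.47017288208008) mean [ 0.398  -0.0325  0.045 ]
jar 0.85 [218.0, 312.7] n 1514 zpct [0.0015 0.0399 0.0635] toprect ((490.82513427734375, -146.24522399902344), (42.84016036987305, 43.68583679199219), 58.72974395751953) mean [ 0.4917 -0.1474  0.0618]
driver 0.74 [437.6, 335.1] n 984 zpct [0.0079 0.0227 0.027 ] toprect ((750.3366088867188, 35.409183502197266), (22.935495376586914, 100.30079650878906), 33.24771499633789) mean [0.7529 0.031  0.0242]
top [0.4235 0.0112 0.753 ] [ 0.2133  0.01
[... 415 characters left out ...]
0.63 [345.7, 348.7] n 960 zpct [0.0025 0.0452 0.0476] toprect ((397.53607177734375, -33.55915069580078), (52.2510986328125, 52.3461799621582), 2.1329739093780518) mean [ 0.3976 -0.0336  0.0452]
jar 0.76 [418.2, 295.9] n 840 zpct [0.0036 0.0615 0.0642] toprect ((491.32989501953125, -147.7620086669922), (41.307613372802734, 41.90254211425781), 2.877567768096924) mean [ 0.4909 -0.1476  0.0622]
driver 0.68 [312.0, 148.9] n 938 zpct [0.0011 0.0223 0.0275] toprect ((750.0167236328125, 33.98095703125), (22.075092315673828, 98.43799591064453), 33.70342254638672) mean [0.7507 0.0333 0.0244]
[ 0.1399 -0.6091  0.4047] [[-0.9746 -0.2239  0.    ]
 [-0.2239  0.9746  0.    ]
 [-0.      0.     -1.    ]] 0.6
```

```bash
cat >> h.py <<'E'
def plate_fit():
    """bar inner face centre, plate yaw from both cameras"""
    A=[];B=[]
    for n in ('top','scene'):
        c,p,d=shot(n); W=cloud(c,d); o=vision.cut_out(n,'plate')[0]['region']&(d>0); q=W[o]
        A.append(q[abs(q[:,2]-.008)<.004]); B.append(q[(q[:,2]>.031)&(q[:,2]<.037)])
    return A,B
E
cat > m2.py <<'E'
from h import *
np.set_printoptions(precision=2,suppress=True)
A,B=plate_fit()
for a,b in zip(A,B):
    x=np.array([-.5577,.83]); y=np.array([-.83,-.5577])
    b=b[:,:2]*1000; a=a[:,:2]*1000
    s=b@x; b=b[abs(s-np.median(s))<15]
    print('bar rect',cv2.minAreaRect(b.astype(np.float32)),'along x pct',np.percentile(b@x,[2,50,98]),'y',np.percentile(b@y,[1,99]))
    print('plate x pct',np.percentile(a@x,[.2,99.8]),'y',np.percentile(a@y,[.5,99.5]))
E
python3 m2.py
```

```text
bar rect ((655.18896484375, -131.10562133789062), (208.55148315429688, 15.205179214477539), 33.514312744140625) along x pct [-480.95 -473.56 -467.31] y [-572.65 -368.76]
plate x pct [-467.96 -168.53] y [-573.22 -366.43]
bar rect ((653.5794067382812, -129.93585205078125), (210.12608337402344, 18.598796844482422), 33.84354782104492) along x pct [-479.55 -473.41 -464.72] y [-573.45 -367.75]
plate x pct [-485.71 -167.29] y [-574.23 -366.88]
```

View pics/both0.png

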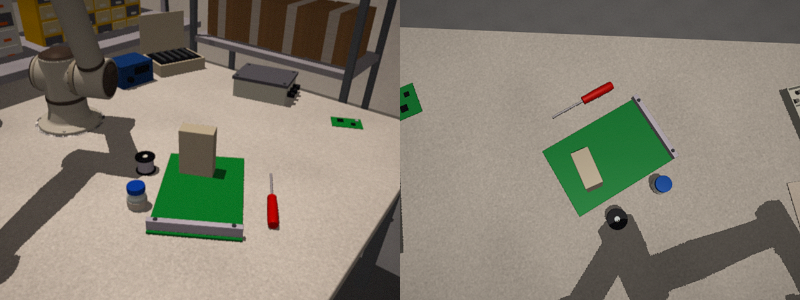

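```bash
python3 -m creep '[[0,-32,39,0,0,0,7],[0,-64,78,0,0,0,14],[0,-96,117,0,0,0,21],[0,-128,156,0,0,0,28],[0,-160,195,0,0,0,35],[0,-192,234,0,0,0,42],[0,-224,273,0,0,0,49],[0,-256,312,0,0,0,56]]'
cat > go.py <<'E'
# usage: go.py X Y Ztip yaw_of_tool_x : shift in tool frame (mm) and turn about tool z (deg), from measured pose
import sys; from h import *
s=r.sense(); R=np.array(s['ee_rot']); X,Y,Z,a=map(float,sys.argv[1:])
t=np.array([X,Y,Z+182])-np.array(s['tcp_pos'])*1000
cur=np.degrees(np.arctan2(R[1,0],R[0,0])); print('shift',(R.T@t).round(1),'turn',round(-((a-cur+180)%360-180),2),'tool x yaw',round(cur,2),'tilt',R[2,2].round(4),'t',s['time_s'])
E
python3 go.py 485.6 97.6 223 117
```

```text
time_s: 1.47
tcp_pos: [0.2749, -0.3384, 0.4052]
ee_rot: [[-0.781, 0.624, 0.001], [0.624, 0.781, -0.0], [-0.001, 0.0, -1.0]]
wrist_force: [2.0, 0.3, 0.1]
gripper_width: 0.53
gripper_force: 0.0
shift [1.074e+02 4.722e+02 2.000e-01] turn 24.39 tool x yaw 141.39 tilt -1.0 t 1.4667
```

```bash
python3 -m creep '[[0,9,39,0,0,0,4],[0,18,78,0,0,0,7],[0,27,117,0,0,0,11],[0,36,156,0,0,0,14],[0,45,195,0,0,0,17],[0,54,234,0,0,0,20],[0,63,273,0,0,0,20],[0,72,312,0,0,0,20]]'
python3 go.py 485.6 97.6 223 117
```

```text
time_s: 2.13
tcp_pos: [0.4117, -0.0486, 0.4055]
ee_rot: [[-0.526, 0.851, 0.002], [0.851, 0.526, 0.0], [-0.001, 0.002, -1.0]]
wrist_force: [1.0, -0.3, 0.0]
gripper_width: 0.501
gripper_force: 0.0
shift [ 85.5 139.8   0.7] turn 4.72 tool x yaw 121.72 tilt -1.0 t 2.1333
```

```bash
python3 -m creep '[[0,20,32,0,0,0,2],[0,40,64,0,0,0,4],[0,60,98,0,0,0,4],[0,80,130,0,0,0,4],[0,82,130,0,0,0,4],[0,82,130,0,0,0,4],[0,82,130,0,0,0,4]]'
python3 go.py 485.6 97.6 118 117
cat > m3.py <<'E'
from h import *
import sys
for n in ('top','scene'):
    c,p,d=shot(n,sys.argv[1]+n+'.png'); W=cloud(c,d); o=vision.cut_out(n,'housing')
    if not o: print('none');continue
    q=W[o[0]['region']&(d>0)]*1000; z=q[:,2]; zt=np.percentile(z,90); t=q[abs(z-zt)<4]
    rc=cv2.minAreaRect(t[:,:2].astype(np.float32)); x=np.array([-.5577,.83]); y=np.array([-.83,-.5577])
    b=cv2.boxPoints(rc); print(n,'ztop',zt.round(1),np.round(rc[0],1),np.round(rc[1],1),round(rc[2],2),'corners plate xy',np.round(np.c_[b@x+327,b@y+470],1).tolist())
E
python3 m3.py a
```

```text
time_s: 2.72
tcp_pos: [0.4871, 0.0705, 0.4041]
ee_rot: [[-0.482, 0.876, -0.01], [0.876, 0.482, 0.019], [0.022, 0.0, -1.0]]
wrist_force: [-0.4, -0.3, -0.5]
gripper_width: 0.499
gripper_force: 0.0
shift [ 22.2  11.7 104.6] turn 1.82 tool x yaw 118.82 tilt -0.9998 t 2.7167
top ztop 139.4 [511.7  27.6] [71.5 12.3] 29.9 corners plate xy [[73.2, 65.2], [60.9, 66.0], [55.9, -5.3], [68.2, -6.2]]
scene ztop 137.9 [512.4  47.9] [89.4 47.8] 28.62 corners plate xy [[108.9, 60.3], [61.3, 64.7], [53.0, -24.2], [100.7, -28.6]]
```

```bash
python3 -m creep '[[0,26,12,0,0,0,2],[0,26,12,0,0,0,2],[0,26,12,0,0,0,2],[0,26,12,35,0,0,2],[0,26,12,70,0,0,2],[0,26,12,104,0,0,2],[0,26,12,104,0,0,2],[0,26,12,104,0,0,2]]'
python3 go.py 485.6 97.6 118 117; python3 -m creep '[[0,0,0,0,0,0,0]]'
python3 go.py 485.6 97.6 118 117
```

```text
time_s: 3.58
tcp_pos: [0.4921, 0.0842, 0.2989]
ee_rot: [[-0.468, 0.884, -0.024], [0.883, 0.468, 0.041], [0.048, -0.002, -0.999]]
wrist_force: [0.4, 0.5, 1.4]
gripper_width: 0.498
gripper_force: 0.0
shift [14.9  0.5 -0.4] turn 0.92 tool x yaw 117.92 tilt -0.9989 t 3.5833
time_s: 3.67
tcp_pos: [0.4932, 0.0847, 0.3014]
ee_rot: [[-0.468, 0.883, -0.018], [0.882, 0.468, 0.044], [0.047, 0.005, -0.999]]
wrist_force: [0.5, -0.0, 0.2]
gripper_width: 0.499
gripper_force: 0.0
shift [14.9 -0.7  2.1] turn 0.95 tool x yaw 117.95 tilt -0.9989 t 3.6667
```

```bash
python3 -c "
from h import *
s=r.sense();print(np.round(s['joints'],2),np.round(s['joint_velocities'],2),np.round(s['effort'],1))"
```

```text
[  27.62   16.23  -23.56   -3.54  -50.   -177.41] [-0.01 -1.2   1.13 -0.32  0.37 -0.02] [ -0.  -29.1  14.4   3.1  -0.1  -0. ]
```

```bash
python3 -m creep '[[0,0,0,-40,0,0,-3],[0,0,0,-60,0,0,-10],[0,0,0,-60,0,0,-17],[0,0,0,-60,0,0,-24],[0,0,0,-60,0,0,-31],[0,0,0,-60,0,0,-38],[0,0,0,-60,0,0,-45],[0,0,0,-60,0,0,-52]]'
python3 -m creep '[[0,0,0,0,0,0,-7],[0,0,0,0,0,0,-14],[0,0,0,0,0,0,-21],[0,0,0,0,0,0,-28],[0,0,0,0,0,0,-35],[0,0,0,0,0,0,-42],[0,0,0,0,0,0,-49],[0,0,0,0,0,0,-56]]' 
python3 -m creep '[[0,0,0,0,0,0,-7],[0,0,0,0,0,0,-14],[0,0,0,0,0,0,-21],[0,0,0,0,0,0,-28],[0,0,0,0,0,0,-35],[0,0,0,0,0,0,-42],[0,0,0,0,0,0,-49],[0,0,0,0,0,0,-56]]' >/dev/null
python3 go.py 485.6 97.6 180 297;python3 -c "
from h import *
s=r.sense();print(np.round(s['joints'],2),np.round(s['ee_rot'],3),s['tcp_pos'])"
```

```text
time_s: 4.33
tcp_pos: [0.494, 0.0819, 0.3626]
ee_rot: [[-0.985, 0.169, -0.015], [0.169, 0.985, 0.046], [0.023, 0.043, -0.999]]
wrist_force: [0.1, -0.4, -0.7]
gripper_width: 0.501
gripper_force: 0.0
time_s: 5.0
tcp_pos: [0.4941, 0.0819, 0.3626]
ee_rot: [[-0.692, -0.722, -0.015], [-0.722, 0.69, 0.046], [-0.022, 0.043, -0.999]]
wrist_force: [-0.4, -0.1, 0.5]
gripper_width: 0.5
gripper_force: 0.0
shift [-17.1   4.9   1.4] turn -14.74 tool x yaw -77.74 tilt -0.9988 t 5.6667
[ 27.28  12.22 -18.96  -3.21 -58.44 -13.34] [[ 0.212 -0.977 -0.015]
 [-0.976 -0.213  0.046]
 [-0.048  0.005 -0.999]] [0.49407491 0.0819385  0.36257066]
```

```bash
python3 -m creep '[[0,-8,2,0,0,1.5,-6],[0,-17,5,0,0.3,2.75,-13],[0,-17,5,0,0.3,2.75,-13],[0,-17,5,0,0.3,2.75,-13],[0,-17,5,0,0.3,2.75,-13]]'
cat > go.py <<'E'
# usage: go.py X Y Ztip yaw_of_tool_x : shift (mm) in tool frame and rotvec (deg) from measured pose
import sys; from h import *; from scipy.spatial.transform import Rotation as Ro
s=r.sense(); R=np.array(s['ee_rot']); X,Y,Z,a=map(float,sys.argv[1:])
t=np.array([X,Y,Z+182])-np.array(s['tcp_pos'])*1000; a=np.radians(a); c,q=np.cos(a),np.sin(a)
D=np.array([[c,q,0],[q,-c,0],[0,0,-1]])
tip=np.array(s['tcp_pos'])*1000+182*R[:,2]
print('shift',(R.T@t).round(1),'turn',np.degrees(Ro.from_matrix(R.T@D).as_rotvec()).round(2),'tip',tip.round(1),'tip plate xy',((tip[:2]@[-.5577,.83]+327).round(1),(tip[:2]@[-.83,-.5577]+470).round(1)),'t',s['time_s'],'F',np.round(s['wrist_force'],1))
E
python3 go.py 485.6 97.6 115 297
```

```text
time_s: 6.08
tcp_pos: [0.4855, 0.0975, 0.3619]
ee_rot: [[0.419, -0.908, 0.002], [-0.908, -0.419, 0.002], [-0.001, -0.002, -1.0]]
wrist_force: [-0.8, -0.7, 0.4]
gripper_width: 0.5
gripper_force: 0.0
shift [-0.   0.  64.9] turn [-0.14  0.05 -2.23] tip [485.8  97.8 179.9] tip plate xy (np.float64(137.2), np.float64(12.2)) t 6.0833 F [-0.8 -0.7  0.4]
```

```bash
python3 -m creep '[[0,0,0,30,0,0,-2],[0,0,0,60,0,0,-2],[0,0,0,65,0,0,-2],[0,4,0,65,0,0,-2],[0,8,0,65,0,0,-2],[0,12,0,65,0,0,-2],[0,15,0,65,0,0,-2],[0,15,0,65,0,0,-2]]'
python3 go.py 485.6 97.6 115 297
python3 -c "
from h import *
a=shot('scene','p1s.png');b=shot('top','p1t.png')
cv2.imwrite('pics/p1.png',np.hstack([a[1][120:400,150:450,::-1],b[1][120:400,180:480,::-1]]))"
```

```text
time_s: 6.75
tcp_pos: [0.4922, 0.0835, 0.2965]
ee_rot: [[0.451, -0.892, 0.002], [-0.892, -0.451, 0.001], [-0.0, -0.002, -1.0]]
wrist_force: [0.2, 0.3, 0.5]
gripper_width: 0.504
gripper_force: 0.0
shift [-15.5  -0.5  -0.5] turn [-0.11  0.02 -0.16] tip [492.5  83.7 114.5] tip plate xy (np.float64(121.9), np.float64(14.5)) t 6.75 F [0.2 0.3 0.5]
```

View pics/p1.png

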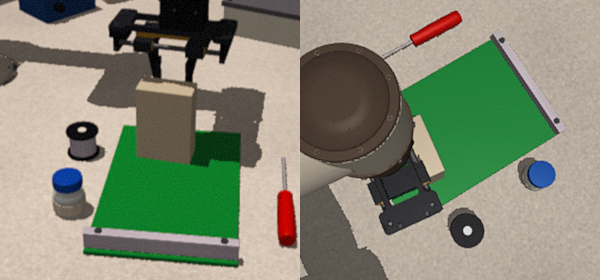

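The two fingers stand behind the upright housing (scene half, about [165,75]); the bystanders are clear. Pushing now.

```bash
python3 -m creep '[[0,3,0,0,0,0,0],[0,6,0,0,0,0,0],[0,9,0,0,0,0,0],[0,12,0,0,0,0,0],[0,15,0,0,0,0,0],[0,18,0,0,0,0,0],[0,21,0,0,0,0,0],[0,24,0,0,0,0,0]]'
python3 go.py 485.6 97.6 115 297; python3 m3.py b
```

```text
time_s: 7.52
tcp_pos: [0.5026, 0.0623, 0.2952]
ee_rot: [[0.452, -0.892, -0.001], [-0.892, -0.452, 0.0], [-0.0, 0.001, -1.0]]
wrist_force: [0.2, 0.3, 0.0]
gripper_width: 0.502
gripper_force: 0.2
shift [-39.1  -0.8  -1.8] turn [ 0.04  0.03 -0.11] tip [502.4  62.3 113.2] tip plate xy (np.float64(98.5), np.float64(18.2)) t 7.5167 F [0.2 0.3 0. ]
top ztop 140.3 [514.5  13.1] [63.9 22.9] 26.87 corners plate xy [[66.2, 66.0], [43.5, 68.8], [35.7, 5.4], [58.4, 2.6]]
scene ztop 140.1 [518.8  33.9] [90.6 56.2] 26.37 corners plate xy [[99.5, 61.8], [43.9, 69.1], [32.0, -20.7], [87.7, -28.1]]
```

```bash
python3 -m creep '[[0,3,0,0,0,0,0],[0,6,0,0,0,0,0],[0,9,0,0,0,0,0],[0,12,0,0,0,0,0],[0,15,0,0,0,0,0],[0,18,0,0,0,0,0],[0,21,0,0,0,0,0],[0,24,0,0,0,0,0]]'
python3 go.py 485.6 97.6 115 297; python3 m3.py c
```

```text
time_s: 8.38
tcp_pos: [0.5134, 0.0409, 0.2952]
ee_rot: [[0.452, -0.892, -0.001], [-0.892, -0.452, 0.0], [-0.0, 0.001, -1.0]]
wrist_force: [0.9, -0.5, -0.1]
gripper_width: 0.5
gripper_force: 0.0
shift [-63.2  -0.8  -1.8] turn [ 0.04  0.02 -0.11] tip [513.3  40.9 113.2] tip plate xy (np.float64(74.7), np.float64(21.2)) t 8.3833 F [ 0.9 -0.5 -0.1]
none
none
```

```bash
python3 -m creep '[[0,0,0,-20,0,0,0],[0,-20,0,-30,0,0,0],[0,-55,0,-30,0,0,0],[0,-60,0,-30,0,0,0],[0,-60,0,-30,0,0,0]]' >/dev/null
python3 m3.py d
python3 -c "
from h import *
a=cv2.imread('pics/dscene.png');b=cv2.imread('pics/dtop.png')
cv2.imwrite('pics/p2.png',np.hstack([a[120:400,150:450],b[120:400,180:480]]))"
```

```text
top ztop 54.3 [552.3 -32.9] [ 89.9 129.9] 26.85 corners plate xy [[61.6, 66.6], [-67.3, 82.5], [-78.4, -6.7], [50.6, -22.6]]
scene ztop 53.7 [551.7 -31.3] [ 90.1 132.9] 26.31 corners plate xy [[65.1, 65.5], [-66.6, 83.0], [-78.5, -6.3], [53.2, -23.9]]
```

View pics/p2.png

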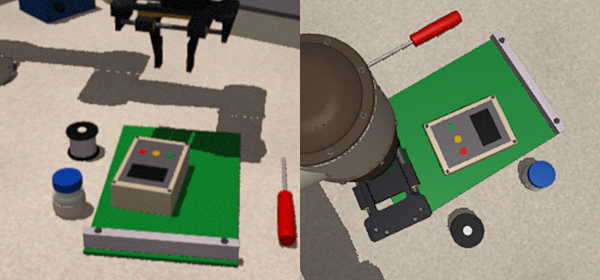

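The housing lies on its back with its panel up (top half about [475,135]), about 7° askew; next I push it with a pusher square to the plate.

```bash
python3 go.py 497.1 54.5 28 303.85
```

```text
shift [ 40.3   8.3 115. ] turn [ 0.07  0.02 -6.99] tip [486.2  94.2 143. ] tip plate xy (np.float64(134.0), np.float64(13.9)) t 9.2 F [-0.5 -0.8 -0.3]
```

```bash
python3 -m creep '[[0,0,8,35,0,0,-4],[0,5,8,70,0,0,-7],[0,12,8,100,0,0,-7],[0,20,8,115,0,0,-7],[0,30,8,115,0,0,-7],[0,40,8,115,0,0,-7],[0,40,8,115,0,0,-7],[0,40,8,115,0,0,-7]]'
python3 go.py 497.1 54.5 28 303.85
```

```text
time_s: 9.87
tcp_pos: [0.498, 0.0549, 0.2116]
ee_rot: [[0.556, -0.831, 0.002], [-0.831, -0.556, 0.001], [0.0, -0.002, -1.0]]
wrist_force: [0.5, 0.8, 0.3]
gripper_width: 0.498
gripper_force: 0.0
shift [-0.2  0.9  1.6] turn [-0.14 -0.01 -0.05] tip [498.3  55.1  29.6] tip plate xy (np.float64(94.8), np.float64(25.7)) t 9.8667 F [0.5 0.8 0.3]
```

```bash
python3 -m creep '[[0,3,1,0,0,0,0],[0,6,1,0,0,0,0],[0,9,1,0,0,0,0],[0,12,1,0,0,0,0],[0,15,1,0,0,0,0],[0,18,1,0,0,0,0],[0,22,1,0,0,0,0],[0,26,1,0,0,0,0]]'
python3 -m creep '[[0,4,0,0,0,0,0],[0,8,0,0,0,0,0],[0,12,0,0,0,0,0],[0,16,0,0,0,0,0],[0,20,0,0,0,0,0],[0,24,0,0,0,0,0],[0,28,0,0,0,0,0],[0,32,0,0,0,0,0]]'
python3 go.py 497.1 54.5 28 303.85;python3 m3.py e
```

```text
time_s: 10.53
tcp_pos: [0.5106, 0.0331, 0.2101]
ee_rot: [[0.557, -0.83, -0.002], [-0.83, -0.557, 0.0], [-0.001, 0.002, -1.0]]
wrist_force: [-1.9, 1.9, 2.1]
gripper_width: 0.502
gripper_force: 1.1
time_s: 11.2
tcp_pos: [0.5289, 0.0064, 0.2101]
ee_rot: [[0.558, -0.83, -0.0], [-0.83, -0.558, 0.0], [-0.0, 0.0, -1.0]]
wrist_force: [-1.5, 2.1, -0.6]
gripper_width: 0.502
gripper_force: 0.8
shift [-57.6  -0.4   0.2] turn [0.01 0.02 0.06] tip [528.9   6.5  28.1] tip plate xy (np.float64(37.4), np.float64(27.4)) t 11.2 F [-1.5  2.1 -0.6]
top ztop 54.3 [588.2 -71.2] [89.4 92. ] 34.0 corners plate xy [[-14.2, 66.3], [-106.2, 66.2], [-106.0, -23.2], [-14.0, -23.1]]
scene ztop 53.8 [577.5 -54.7] [ 89.9 133. ] 33.75 corners plate xy [[26.2, 66.0], [-106.8, 66.3], [-107.1, -23.6], [26.0, -23.9]]
```

```bash
python3 -m creep '[[0,4,0,0,0,0,0],[0,8,0,0,0,0,0],[0,12,0,0,0,0,0],[0,16,0,0,0,0,0],[0,20,0,0,0,0,0],[0,23,0,0,0,0,0],[0,25,0,0,0,0,0],[0,27,0,0,0,0,0]]'
python3 -m creep '[[0,0.5,0,0,0,0,0],[0,1,0,0,0,0,0],[0,1.5,0,0,0,0,0],[0,2,0,0,0,0,0],[0,2.5,0,0,0,0,0],[0,2.5,0,0,0,0,0]]'
python3 go.py 497.1 54.5 28 303.85;python3 m3.py f
```

```text
time_s: 12.07
tcp_pos: [0.5437, -0.0159, 0.2102]
ee_rot: [[0.558, -0.83, -0.001], [-0.83, -0.558, 0.0], [-0.001, 0.001, -1.0]]
wrist_force: [-0.4, 1.5, 1.2]
gripper_width: 0.499
gripper_force: 1.0
time_s: 12.57
tcp_pos: [0.545, -0.0177, 0.2102]
ee_rot: [[0.558, -0.83, -0.001], [-0.83, -0.558, 0.0], [-0.001, 0.001, -1.0]]
wrist_force: [-0.9, 0.6, -0.1]
gripper_width: 0.496
gripper_force: 0.8
shift [-86.7  -0.5   0.2] turn [0.04 0.03 0.06] tip [544.9 -17.7  28.2] tip plate xy (np.float64(8.4), np.float64(27.6)) t 12.5667 F [-0.9  0.6 -0.1]
top ztop 54.3 [ 591.7 -105.6] [57.2 89.2] 34.03 corners plate xy [[-46.2, 66.5], [-135.4, 66.2], [-135.2, 9.1], [-46.0, 9.3]]
scene ztop 53.9 [592.6 -77.2] [ 89.7 134.6] 33.84 corners plate xy [[-0.2, 65.9], [-134.8, 66.1], [-134.9, -23.6], [-0.3, -23.8]]
```

About 4–5 mm short. Creeping on at 0.5 mm per row, watching the force.

```bash
python3 -m creep '[[0,0.5,0,0,0,0,0],[0,1,0,0,0,0,0],[0,1.5,0,0,0,0,0],[0,2,0,0,0,0,0],[0,2.5,0,0,0,0,0],[0,3,0,0,0,0,0],[0,3.5,0,0,0,0,0],[0,3.5,0,0,0,0,0]]'
python3 go.py 497.1 54.5 28 303.85
```

```text
time_s: 13.43
tcp_pos: [0.547, -0.0207, 0.2102]
ee_rot: [[0.558, -0.83, -0.001], [-0.83, -0.558, 0.0], [-0.0, 0.0, -1.0]]
wrist_force: [-1.4, 1.0, 1.0]
gripper_width: 0.499
gripper_force: 0.7
shift [-90.3  -0.5   0.2] turn [0.03 0.02 0.04] tip [546.9 -20.7  28.2] tip plate xy (np.float64(4.8), np.float64(27.6)) t 13.4333 F [-1.4  1.   1. ]
```

```bash
python3 -m creep '[[0,0.3,0,0,0,0,0],[0,0.6,0,0,0,0,0],[0,0.9,0,0,0,0,0],[0,1.2,0,0,0,0,0],[0,1.5,0,0,0,0,0],[0,1.5,0,0,0,0,0]]'
python3 go.py 497.1 54.5 28 303.85
```

```text
time_s: 13.93
tcp_pos: [0.5478, -0.0219, 0.2102]
ee_rot: [[0.558, -0.83, -0.001], [-0.83, -0.558, 0.0], [-0.001, 0.001, -1.0]]
wrist_force: [-0.6, 1.4, 0.5]
gripper_width: 0.498
gripper_force: 0.9
shift [-91.7  -0.5   0.2] turn [0.03 0.03 0.04] tip [547.7 -21.9  28.2] tip plate xy (np.float64(3.4), np.float64(27.6)) t 13.9333 F [-0.6  1.4  0.5]
```

```bash
python3 -m creep '[[0,0.3,0,0,0,0,0],[0,0.6,0,0,0,0,0],[0,0.9,0,0,0,0,0],[0,1.2,0,0,0,0,0],[0,1.2,0,0,0,0,0]]'
python3 m3.py g
```

```text
time_s: 14.35
tcp_pos: [0.5481, -0.0224, 0.2102]
ee_rot: [[0.558, -0.83, -0.002], [-0.83, -0.558, 0.001], [-0.002, 0.001, -1.0]]
wrist_force: [-3.1, 5.7, 3.0]
gripper_width: 0.5
gripper_force: 3.3
top ztop 54.2 [ 592.3 -111.6] [52.  88.3] 34.74 corners plate xy [[-52.2, 67.3], [-140.5, 66.0], [-139.7, 14.0], [-51.5, 15.3]]
scene ztop 53.9 [595.5 -81.8] [ 89.8 133.6] 33.88 corners plate xy [[-6.2, 66.2], [-139.8, 66.3], [-139.8, -23.5], [-6.2, -23.6]]
```

Force rose to about 7 N and the head reads at -140, so it's touching the bar. One small seating push, then back off.

```bash
python3 -m creep '[[0,0.4,0,0,0,0,0],[0,0.8,0,0,0,0,0],[0,0.8,0,0,0,0,0]]'
python3 -m creep '[[0,-3,0,0,0,0,0],[0,-8,0,0,0,0,0],[0,-18,0,0,0,0,0],[0,-35,0,0,0,0,0],[0,-60,0,-20,0,0,0],[0,-90,0,-60,0,0,0],[0,-100,0,-100,0,0,0],[0,-100,0,-130,0,0,0]]'
python3 -m creep '[[0,-30,0,-20,0,0,0],[0,-60,0,-20,0,0,0],[0,-60,0,-20,0,0,0],[0,-60,0,-20,0,0,0]]' >/dev/null
python3 m3.py k; python3 m2.py | grep bar
python3 -c "
from h import *
a=cv2.imread('pics/kscene.png');b=cv2.imread('pics/ktop.png')
cv2.imwrite('pics/p3.png',np.hstack([a[120:400,150:450],b[120:400,180:480]]))"
```

```text
time_s: 14.8
tcp_pos: [0.5483, -0.0225, 0.2102]
ee_rot: [[0.558, -0.83, -0.002], [-0.83, -0.558, 0.002], [-0.002, 0.001, -1.0]]
wrist_force: [-4.8, 9.1, 4.4]
gripper_width: 0.496
gripper_force: 5.0
time_s: 15.47
tcp_pos: [0.4916, 0.0609, 0.3416]
ee_rot: [[0.56, -0.829, -0.002], [-0.829, -0.56, -0.001], [-0.001, 0.002, -1.0]]
wrist_force: [0.5, 0.5, -0.0]
gripper_width: 0.5
gripper_force: 0.0
top ztop 54.2 [596.8 -83.8] [ 89.9 130. ] 33.9 corners plate xy [[-10.4, 66.3], [-140.4, 66.3], [-140.4, -23.6], [-10.4, -23.6]]
scene ztop 53.9 [596.1 -81.8] [ 89.5 132.6] 34.06 corners plate xy [[-7.2, 65.8], [-139.8, 65.4], [-139.5, -24.1], [-6.9, -23.7]]
bar rect ((654.9943237304688, -131.1939697265625), (209.84808349609375, 14.969690322875977), 33.822566986083984) along x pct [-480.73 -475.04 -467.37] y [-573.54 -367.24]
bar rect ((653.7083740234375, -129.7915496826172), (209.80593872070312, 18.070228576660156), 33.838287353515625) along x pct [-479.77 -473.36 -464.66] y [-573.59 -367.9 ]
```

View pics/p3.png

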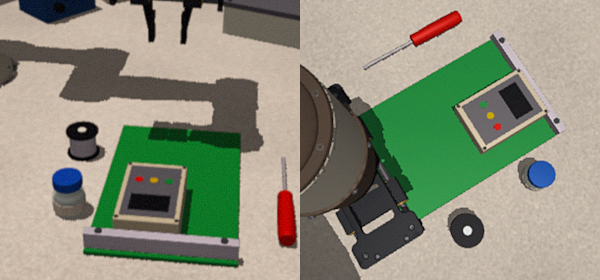

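The housing lies panel up, with its head flush and square against the bar (top half about [545,100]). The bystanders haven't moved and the gripper is clear.

```bash
python3 -c "
from station import r
print(r.finish_job())"
```

```text
the job is handed in; nothing more can be done
None
```

The housing is on its back, panel up, with its head flush and square against the stop bar to within what the cameras can measure; the reel, jar and screwdriver show no movement in the pictures, and the job is handed in.

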